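# Snap the centre punch on the bracket's layout spot

### The arm

A 6-joint arm with a two-finger parallel gripper is mounted at the origin on the work surface. World frame = base frame: x ahead of the robot, y to its left, z up, the work surface at z = 0. Lengths are in m, angles in rad, forces in N, time in s.
With the tool pointing down it reaches from about 0.35 to 0.775 m from the base axis. Payload 7.3 kg.
Tool frame: the origin (TCP) lies at the very end of the fingers, on their centre line; the grasp point (between the pads) lies 19 mm behind it (ctrl.tcp_to_grasp is the distance from the TCP to the grasp point, in m); z points along the fingers, y is the line along which they close (so a half turn about z gives the same grasp; the last joint's range is limited). The gripper opens to 92 mm and grips with 3 to 60 N. Pads are 19 mm wide; open, the fingers measure 130 mm over their backs; the gripper's body (75 mm by 190 mm) begins 47 mm behind the grasp point.
Start: joints at [1.132, 0.342, 1.524, -0, 1.275, -0.146], TCP at [0.152, 0.503, 0.227] pointing down, gripper open.
Joint ranges: [-2.53, 2.53], [-0.77, 2.02], [0.04, 2.7], [-1, 4.14], [0.28, 2.66], [-3.11, 3.11]. Speed limits (rad/s): [2.57, 2.57, 3.14, 3.14, 3.14, 3.14].

### API

Orientations are given as a unit quaternion [w, x, y, z].
In Python, from station import status, optics, workorder, ctrl gives the robot as it stands.
- The arm moves only by the tool apply_moves, never from a script. Its argument "increments" is a list of rows, each a list of 3 entries, a list of its own where there are three numbers: the shift along the tool's x, y, z in m, then the turn about the tool's z in rad, then the opening, from 0 (shut) to 1 (fully open). In form: [[[tx, ty, tz], turn, gripper], ...]. A call has 1 to 20 rows; each row shifts and turns the commanded pose from where the row before left it, along the tool's axes as they then stand; what a row does not reach is not made up. A row lasts 1/12 s, in which the tool goes at most 41.7 mm and 7.16 degrees, less where a joint would pass 70% of its speed; a pose out of reach is approached as far as the arm can. A call with a gripper value outside its range is refused whole. The fingers move at their own pace and stop on an object; "force" is the grip in N (left out, the last holds). Time passes only in rows, so rows that do not move let the fingers close. It gives the time, the measured TCP pose, the force, the opening and the grip force at its end, in the units of the state.
- status.get_state(): the state, without advancing time (a new reading comes with each control period).
- optics.capture(name): name is "scene" or "side" or "wrist"; returns a dict with "image" (420x560x3 uint8, red, green, blue), "range_z" (420x560 float32, m along the optical axis (not along the pixel's ray), 0 where there is no reading), "camera_matrix" (3x3 intrinsics, pixels), "eye" and "attitude" of the camera in the world. Camera axes: x right, y down, z forward; pixel columns grow to the right and rows downward; lengths in m; the calibration is good to about 2 mm. A picture is of the moment at which its call begins.
- workorder.job_done(): hands the job in; it is judged then, once.
The state is a dict: "clock": time; "joints": joint angles; "qd": joint speeds; "joint_torque": joint torques, N m; "tcp_pos": TCP position; "eef_rot": TCP orientation; "ft_force": force on the tool from outside, world axes, zero at the start; "wrist_torque": the same for the moment, N m; "grip_width": opening from 0.0 (shut) to 1.0 (fully open); "grasp_force": force on a finger pad.
Only numpy, scipy, OpenCV 4.12 (cv2) and the standard library are available. Lean on these libraries where they do the work, as an engineer would, in place of code of your own. Each camera call takes 0.05 s, during which the arm holds its last target. There are 200 camera calls.

### The job

Take the spring-loaded centre punch (the thick tool with the mushroom cap) out of the wooden tool rack, set its tip in the small blind dimple at the scribed cross of the aluminium bracket blank, and press straight down, no harder than it takes, until you feel its hidden spring snap; stop there and do not push on. Fire it nowhere else, then stand it back upright in its empty rack hole with its collar resting on the wood, let go, and leave everything else on the bench as it was.

Things in the scene. Friction and masses are not known exactly. Their poses are not given: they have to be found in the camera images.
- punch: spring-loaded centre punch, bare steel, 0.2 kg, upright in a rack hole. Origin on its axis at the collar's underside, z up along the axis. Collar 28 mm across, z 0 to 6 mm; knurled round grip 16 mm across, z 6 to 44 mm; mushroom cap 20 mm across, to z 54 mm; barrel 16 mm across down to z -30 mm, then a cone to -38 mm. Grip it firmly (60 N or more) on the round grip just above the collar
- mouth (a point): on the punch's axis at the cone's lower end, 38 mm below its origin, same axes. Here the dark pointed nose, 5 mm thick, stands out 16 to 32 mm (tip 54 to 70 mm below the origin; the setting is hidden and differs from run to run)
- striker (a joint): hidden striker in the punch: -0.8 mm before, -0.4 mm after the snap; far below its reading noise, so go by force. Pushed in, the nose resists with about 3 N at first, rising over some 2 mm to 11 to 13 N; there the spring snaps, the nose gives way 2 mm and the force drops at once by 3 N or more. Pressed on it climbs again to a hard stop within 2.4 mm. Lifted off, the nose springs out
- blank: steel bench block 130 x 100 x 25 mm, origin at its underside's centre, fixed. On it the L-shaped aluminium bracket blank, 5 mm thick (top at 30 mm): long leg along x with two 9 mm through holes and a strap clamp at each end (46 mm high); the short leg (40 x 38 mm) points to +y at the +x end and carries the dimple
- spot (a point): centre of the layout dimple's mouth, on the blank's top face (30 mm above the bench): a round blind dimple 6 mm wide (8 mm at its bevelled rim) and 2 mm deep at the crossing of two scribed lines; same axes as the blank
- rack: wooden tool rack 150 x 60 x 80 mm, origin at the centre of its underside, long side along its x, fixed to the bench, with two upright blind holes 21 mm wide and 74 mm deep
- rack_a (a point): centre of the mouth of the rack hole 45 mm towards -x of the rack's middle, at the rack's top (80 mm up). The punch stands in one hole, the pin vice in the other
- rack_b (a point): centre of the mouth of the rack hole 45 mm towards +x of the rack's middle, at the rack's top
- pin_vice: the other tool in the rack, slim (10 mm), dark, reaching 48 mm above the rack's top; origin at the underside of its collar. Leave it
- paint_jar: small glass jar 34 mm across, 45 mm high, origin at its underside. Leave it
- thinner_jar: glass jar 42 mm across, 55 mm high, origin at its underside. Leave it
- steel_rule: flat metal rule 200 x 30 x 4 mm, origin at its underside's centre. Leave it
Not all that is in view belongs to the job. Several things have the shape of the rack; the one meant has the colours described above.

How it is judged:
By the outcome, as a careful person would: the job done as asked, in the order asked, and still so for the second after the job is handed in, with the robot touching nothing.
It also fails if it takes over 54 s, if anything falls off the work surface, if the arm or the gripper's body presses on something with over 40 N, if the wrist force passes 120 N, or if a joint passes its speed limit or range.

## Working session

There is one attempt and no reset: what is moved stays moved. The work goes in short steps, Python scripts to look and compute and a tool call to move; the robot and the scene stay as the last step left them, time stands still between calls to the robot, and variables do not carry over. Pictures are saved under pics/ and viewed, at most 12 in all, crops included, and the job is handed in when it is done.

Besides the shell and the picture viewer there is one more tool, called after "Emit:" as name(argument=value, ...) on one line, values as JSON. apply_moves: Moves the arm, as the interface text tells. Its arguments: {"type":"object","properties":{"increments":{"type":"array","items":{"type":"array"}},"force":{"type":"number"}},"required":["increments"]}

```bash
mkdir -p pics
cat > h.py <<'E'
import numpy as np, cv2, pickle
from station import status, optics, workorder, ctrl
from scipy.spatial.transform import Rotation as R
def cap(n,tag):
    d=optics.capture(n); pickle.dump(d,open(f'pics/{tag}.pkl','wb')); cv2.imwrite(f'pics/{tag}.png',d['image'][:,:,::-1]); return d
def load(tag): return pickle.load(open(f'pics/{tag}.pkl','rb'))
def rot(d):
    a=np.array(d['attitude'],float)
    return a if a.shape==(3,3) else R.from_quat(a[[1,2,3,0]]).as_matrix()
def ray(d,u,v):
    return np.array(d['eye']), rot(d)@np.linalg.solve(d['camera_matrix'],[u,v,1.])
def plane(d,u,v,z):
    o,r=ray(d,u,v); return o+r*(z-o[2])/r[2]
def pt(d,u,v):
    o,r=ray(d,u,v); return o+r*d['range_z'][int(round(v)),int(round(u))]
def tri(d1,p1,d2,p2):
    o1,r1=ray(d1,*p1);o2,r2=ray(d2,*p2)
    s=np.linalg.lstsq(np.c_[r1,-r2],o2-o1,rcond=None)[0]
    a=o1+r1*s[0];b=o2+r2*s[1]; return (a+b)/2,np.linalg.norm(a-b)
def cloud(d):
    v,u=np.indices(d['range_z'].shape); p=np.stack([u,v,np.ones_like(u)],-1)@np.linalg.inv(d['camera_matrix']).T
    return np.array(d['eye'])+(p*d['range_z'][...,None])@rot(d).T
E
python3 - <<'E'
from h import *
print(status.get_state(), ctrl.tcp_to_grasp)
for n in('scene','side','wrist'):
    d=cap(n,n+'0'); print(n,d['eye'],d['attitude'],d['camera_matrix'].tolist())
E
```

```text
{'clock': 0.0, 'joints': array([ 1.13198420e+00,  3.42692800e-01,  1.52502617e+00, -3.01741979e-05,
        1.27541588e+00, -1.45988060e-01]), 'qd': array([-9.96824562e-04, -1.16611264e-03,  1.31919433e-03, -8.87864076e-05,
        1.19432531e-03, -1.39340190e-03]), 'joint_torque': array([ 8.24990402e-04, -4.31253183e+01, -2.44219369e+01,  7.18711456e-02,
        5.60132798e-02, -1.25544102e-04]), 'tcp_pos': array([0.15134681, 0.50227451, 0.22605731]), 'eef_rot': array([-2.08451421e-04,  1.45885102e-01,  9.89301239e-01, -7.42525660e-04]), 'ft_force': array([-0.59784208,  0.28823468,  0.67247191]), 'wrist_torque': array([ 1.32694664e-02, -4.25334080e-02,  2.51973723e-05]), 'grasp_force': 0.0, 'grip_width': 1.0067776160541027} 0.0188
scene [1.4314136  0.36865388 0.82024498] [-0.26158553  0.49285444  0.72925444 -0.39604983] [[522.0332947296112, 0.0, 277.2720665395284], [0.0, 522.0332947296112, 221.12457692728609], [0.0, 0.0, 1.0]]
side [ 0.10702626 -0.59319106  0.8569673 ] [-0.32047537  0.91570348 -0.22786161  0.08283576] [[391.5586921906392, 0.0, 273.93970725445234], [0.0, 391.5586921906392, 203.17750062958353], [0.0, 0.0, 1.0]]
wrist [0.08750875 0.52329445 0.38300181] [0.10122065 0.79641015 0.59164151 0.07379414] [[355.8760233312512, 0.0, 278.2712965504166], [0.0, 355.8760233312512, 207.7621417622083], [0.0, 0.0, 1.0]]
```

View pics/scene0.png

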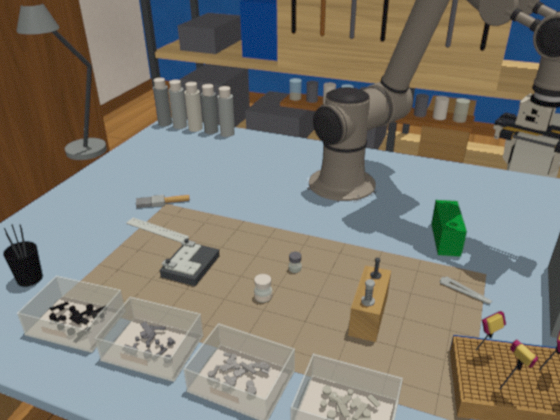

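View pics/side0.png

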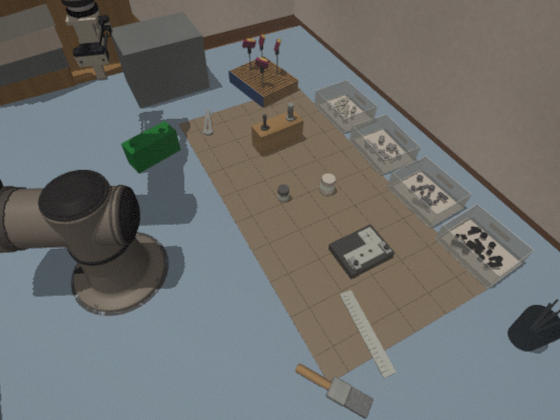

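Scene view: the candidates are the thick bright tool at (368,290), the slim dark pin vice at (376,266) in the same wooden rack, and the green rack at (449,227), which is a decoy. In the side view, the thick tool is at (291,110), the dark tool at (264,120), the green rack at (152,146) and the blank at (362,250). I choose the thick, bright tool in the wooden rack and check it in a close crop.

Run:
```python
from h import *
s=load('scene0');i=load('side0')
a=s['image'][245:345,330:410,::-1];b=i['image'][90:160,240:320,::-1]
c=s['image'][230:290,150:230,::-1];e=i['image'][220:280,322:402,::-1]
f=lambda x:cv2.resize(x,(400,300),interpolation=cv2.INTER_CUBIC)
cv2.imwrite('pics/crop1.png',np.vstack([np.hstack([f(a),f(b)]),np.hstack([f(c),f(e)])]))
for d,ps in((s,[(368,288),(376,263),(190,262),(370,310)]),(i,[(291,106),(264,118),(362,250),(278,122)])):
    for p in ps: print(p,pt(d,*p).round(4))
print(tri(s,(368,285),i,(291,104)))
```

```text
(368, 288) [0.6103 0.227  0.1203]
(376, 263) [0.517  0.2221 0.1156]
(190, 262) [ 0.5703 -0.2223  0.0304]
(370, 310) [0.6257 0.2388 0.0773]
(291, 106) [0.603  0.2208 0.1296]
(264, 118) [0.5106 0.2165 0.1227]
(362, 250) [ 0.5478 -0.2419  0.0252]
(278, 122) [0.5633 0.2271 0.0799]
(array([0.60880596, 0.22769894, 0.12862666]), np.float64(0.004039573750544437))
```

View pics/crop1.png

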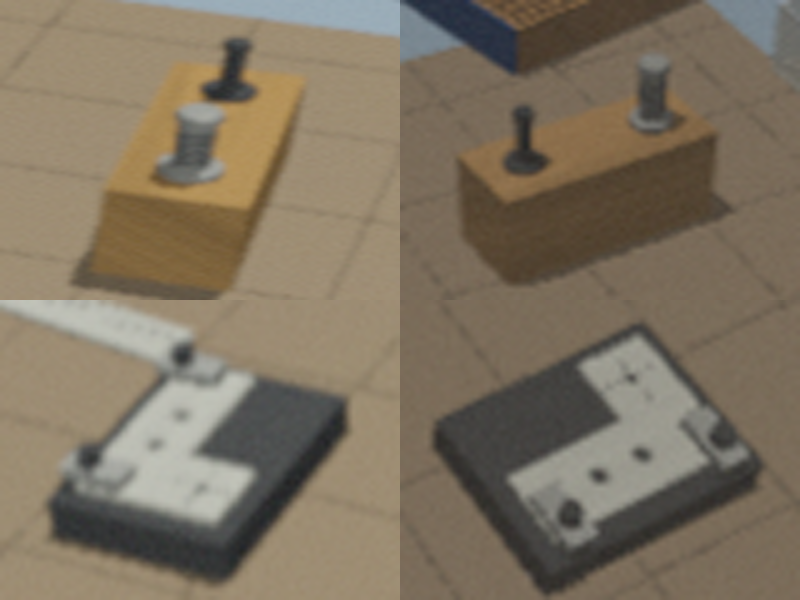

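The crop confirms the choice: the thick steel mushroom-capped tool in the wooden rack is the punch and the slim dark one is the pin vice. The dimple's cross is at about scene (189.6,267.6) and side (368.2,235.6).

```bash
cat >> h.py <<'E'
def plan(xyz,yaw=None):
    s=status.get_state(); q=s['eef_rot']; M=R.from_quat(q[[1,2,3,0]]).as_matrix()
    d=np.array(xyz)-s['tcp_pos']; y0=np.arctan2(M[1,1],M[0,1]); t=0
    if yaw is not None:
        t=-((yaw-y0+np.pi/2)%np.pi-np.pi/2)
    M2=M@R.from_euler('z',t).as_matrix()
    print('tcp',s['tcp_pos'].round(4),'tilt',M[:2,2].round(4),'yaw',y0.round(4),'turn',round(t,4),'shift after turn',(M2.T@d).round(4))
E
python3 - <<'E'
from h import *
s=load('scene0');i=load('side0');w=load('wrist0')
print('cam z',rot(w)[:,2],rot(w)[:,0])
print('spot',tri(s,(189.6,267.6),i,(368.2,235.6)),plane(s,189.6,267.6,.03),plane(i,368.2,235.6,.03))
# rack top points from depth
P=cloud(i);m=(abs(P[...,2]-.08)<.004)&(P[...,0]>.4)&(P[...,0]<.75)&(abs(P[...,1]-.22)<.1)
q=P[m][:,:2].astype(np.float32);r=cv2.minAreaRect(q*1000);print(len(q),r)
for n,d in(('s',s),('i',i)):
  P=cloud(d)
  for c in((.607,.224),(.513,.22)):
    m=(P[...,2]>.1)&(P[...,2]<.14)&(np.hypot(P[...,0]-c[0],P[...,1]-c[1])<.03); q=P[m]; print(n,len(q),q.mean(0),q[:,2].max())
plan([.607,.224,.24],np.pi/2+.05)
E
```

```text
cam z [ 0.23731349 -0.07390695 -0.96861761] [ 0.2890295   0.95731759 -0.00223187]
spot (array([ 0.58629096, -0.21476359,  0.02682615]), np.float64(0.00046134841621010586)) [ 0.58952952 -0.21224891  0.03      ] [ 0.58458942 -0.21639953  0.03      ]
574 ((557.9241943359375, 224.30479431152344), (150.8147735595703, 64.6563491821289), 3.2054507732391357)
s 143 [0.60990872 0.22930023 0.12103517] 0.13536698964940708
s 58 [0.51853759 0.22447407 0.11758774] 0.12956922415608618
i 70 [0.60095249 0.22402476 0.11999682] 0.13616956983983963
i 30 [0.51193986 0.21986194 0.11800511] 0.12813673921515445
tcp [0.1514 0.5024 0.2262] tilt [-0.0004 -0.001 ] yaw 1.278 turn -0.3428 shift after turn [-0.4411 -0.3008 -0.0137]
```

Emit:
apply_moves(increments=[[[0, 0, 0], -0.114, 1], [[0, 0, 0], -0.114, 1], [[0, 0, 0], -0.114, 1], [[-0.026, -0.0177, -0.001], 0, 1], [[-0.026, -0.0177, -0.001], 0, 1], [[-0.026, -0.0177, -0.001], 0, 1], [[-0.026, -0.0177, -0.001], 0, 1], [[-0.026, -0.0177, -0.001], 0, 1], [[-0.026, -0.0177, -0.001], 0, 1], [[-0.026, -0.0177, -0.001], 0, 1], [[-0.026, -0.0177, -0.001], 0, 1], [[-0.026, -0.0177, -0.001], 0, 1], [[-0.026, -0.0177, -0.001], 0, 1], [[-0.026, -0.0177, -0.001], 0, 1], [[-0.026, -0.0177, -0.001], 0, 1], [[-0.026, -0.0177, -0.001], 0, 1], [[-0.026, -0.0177, -0.001], 0, 1], [[-0.026, -0.0177, -0.001], 0, 1], [[-0.026, -0.0177, -0.001], 0, 1], [[-0.0, -0.0, 0], 0, 1]], force=60)

```text
clock: 1.82
tcp_pos: [0.5849, 0.2365, 0.2416]
eef_rot: [0.001, -0.022, 1.0, -0.001]
ft_force: [-0.7, -0.9, -1.2]
grip_width: 1.0
grasp_force: 0.0
```

Run:
```python
from h import *
d=cap('wrist','w1'); plan([.607,.224,.24],np.pi/2+.056)
P=cloud(d)
m=(P[...,2]>.128)&(P[...,2]<.14)&(np.hypot(P[...,0]-.607,P[...,1]-.224)<.03)
print('cap',m.sum(),P[m].mean(0)); v,u=np.nonzero(m); print(u.min(),u.max(),v.min(),v.max(), cv2.minEnclosingCircle(np.c_[u,v].astype(np.float32)))
m=(abs(P[...,2]-.08)<.005); q=P[m][:,:2].astype(np.float32); print(cv2.minAreaRect(q*1000),np.median(P[m][:,2]))
```

```text
tcp [0.5828 0.2382 0.2416] tilt [-0.0008 -0.0006] yaw 1.6164 turn -0.0104 shift after turn [-0.0234 -0.0155  0.0015]
cap 475 [0.60286985 0.22971488 0.13220084]
255 279 215 239 ((267.1949157714844, 227.22882080078125), 12.50590991973877)
((558.9381103515625, 227.3190460205078), (149.972900390625, 60.08384704589844), 3.006816864013672) 0.07888398247833098
```

View pics/w1.png

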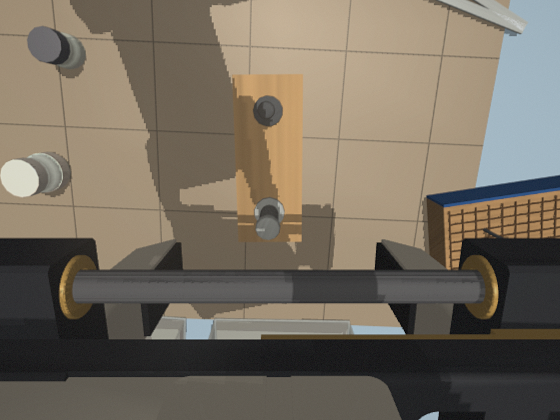

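Wrist view: punch cap at (267,227), pin vice at (267,110). The cap measures (0.603,0.230), top at 0.132. Rack geometry predicts (0.604,0.230), so they agree.

Emit:
apply_moves(increments=[[[-0.0101, -0.0047, 0], 0, 1], [[-0.0101, -0.0047, 0], 0, 1], [[0, 0, 0.02], 0, 1], [[0, 0, 0.02], 0, 1], [[0, 0, 0.02], 0, 1], [[0, 0, 0.02], 0, 1], [[0, 0, 0.01], 0, 1], [[0, 0, 0], 0, 1], [[0, 0, 0], 0, 1]])

```text
clock: 2.62
tcp_pos: [0.6012, 0.2323, 0.1529]
eef_rot: [-0.0, -0.025, 1.0, 0.0]
ft_force: [0.7, 0.5, 0.2]
grip_width: 1.0
grasp_force: 0.0
```

Run:
```python
from h import *
plan([.6034,.2297,.089])
d=cap('wrist','w2');P=cloud(d)
for z0,z1 in((.127,.14),(.084,.125)):
  m=(P[...,2]>z0)&(P[...,2]<z1)&(np.hypot(P[...,0]-.6034,P[...,1]-.2297)<.02)
  if m.any():
    v,u=np.nonzero(m); print('cap',m.sum(),P[m].mean(0),P[m].min(0),P[m].max(0),u.min(),u.max(),v.min(),v.max())
```

```text
tcp [0.6012 0.2323 0.1529] tilt [-0.0006  0.0001] yaw 1.6205 turn 0 shift after turn [-0.0021 -0.0028  0.0639]
cap 1035 [0.6027527  0.22973731 0.13214092] [0.59389962 0.22022807 0.12732556] [0.61381231 0.23960231 0.13491979] 253 289 231 267
cap 930 [0.5985734  0.22969365 0.09312423] [0.59044607 0.21635688 0.08400174] [0.61257937 0.24350143 0.12112679] 252 293 205 238
```

View pics/w2.png

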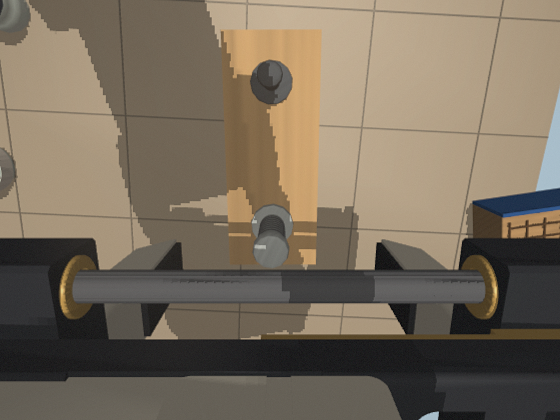

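The cap is at (271,249), centred between the fingers. Its centre measures (0.6035,0.2298) again. I correct by about 2–3 mm and descend.

Emit:
apply_moves(increments=[[[-0.002, -0.0025, 0], 0, 1], [[0, 0, 0.016], 0, 1], [[0, 0, 0.016], 0, 1], [[0, 0, 0.016], 0, 1], [[0, 0, 0.01], 0, 1], [[0, 0, 0.005], 0, 1], [[0, 0, 0], 0, 1], [[0, 0, 0], 0, 1]])

```text
clock: 3.33
tcp_pos: [0.6043, 0.2296, 0.0906]
eef_rot: [0.001, -0.025, 1.0, 0.0]
ft_force: [0.1, 0.7, 0.6]
grip_width: 1.001
grasp_force: 0.0
```

Run:
```python
from h import *
plan([.6034,.2298,.089]); s=status.get_state(); print(s['ft_force'],s['clock'])
```

```text
tcp [0.6043 0.2296 0.0906] tilt [0.0013 0.0004] yaw 1.62 turn 0 shift after turn [0.0009 0.0003 0.0016]
[0.0781257  0.66585889 0.57877051] 3.3333
```

Good position. Now close.

Emit:
apply_moves(increments=[[[0, 0, 0.0015], 0, 1], [[0, 0, 0], 0, 0], [[0, 0, 0], 0, 0], [[0, 0, 0], 0, 0], [[0, 0, 0], 0, 0], [[0, 0, 0], 0, 0], [[0, 0, 0], 0, 0], [[0, 0, 0], 0, 0], [[0, 0, 0], 0, 0], [[0, 0, 0], 0, 0], [[0, 0, 0], 0, 0], [[0, 0, 0], 0, 0]], force=60)

```text
clock: 4.33
tcp_pos: [0.6037, 0.2295, 0.0882]
eef_rot: [0.0, -0.025, 1.0, 0.0]
ft_force: [-0.4, 0.0, -0.7]
grip_width: 0.249
grasp_force: 0.0
```

Emit:
apply_moves(increments=[[[0, 0, 0], 0, 0], [[0, 0, 0], 0, 0], [[0, 0, 0], 0, 0], [[0, 0, 0], 0, 0], [[0, 0, 0], 0, 0], [[0, 0, 0], 0, 0]])

```text
clock: 4.83
tcp_pos: [0.6037, 0.2294, 0.0882]
eef_rot: [0.0, -0.025, 1.0, -0.0]
ft_force: [-0.5, -1.3, 0.5]
grip_width: 0.195
grasp_force: 60.0
```

Run:
```python
from h import *
plan([.6034,.2298,.2]); s=status.get_state(); print(s['ft_force'],s['grip_width'],s['grasp_force'],s['joints'])
```

```text
tcp [0.6037 0.2294 0.0882] tilt [ 0.     -0.0001] yaw 1.62 turn 0 shift after turn [ 0.0003  0.0004 -0.1118]
[-0.49449675 -1.31860951  0.46976766] 0.19504611516923584 60.00009298324585 [ 2.44565799e-01  6.85838499e-01  1.33915959e+00 -7.84399589e-05
  1.11656996e+00 -1.37536966e+00]
```

Emit:
apply_moves(increments=[[[0, 0, -0.008], 0, 0], [[0, 0, -0.016], 0, 0], [[0, 0, -0.016], 0, 0], [[0, 0, -0.016], 0, 0], [[0, 0, -0.016], 0, 0], [[0, 0, -0.016], 0, 0], [[0, 0, -0.016], 0, 0], [[0, 0, -0.016], 0, 0], [[0, 0, -0.01], 0, 0], [[0, 0, 0], 0, 0], [[0, 0, 0], 0, 0]])

```text
clock: 5.75
tcp_pos: [0.6036, 0.2296, 0.2183]
eef_rot: [0.0, -0.025, 1.0, 0.0]
ft_force: [-0.1, 0.4, -2.9]
grip_width: 0.197
grasp_force: 60.0
```

Run:
```python
from h import *
plan([.587,-.2145,.218]); s=status.get_state(); print(s['ft_force'],s['grip_width'],s['grasp_force'])
```

```text
tcp [0.6036 0.2296 0.2183] tilt [0.0003 0.0003] yaw 1.6201 turn 0 shift after turn [ 3.850e-02 -4.427e-01  1.000e-04]
[-0.07165228  0.39661684 -2.93345607] 0.19685122088248772 59.99957978725433
```

Emit:
apply_moves(increments=[[[0.0005, -0.0148, 0], 0, 0], [[0.0005, -0.0296, 0], 0, 0], [[0.0005, -0.0296, 0], 0, 0], [[0.0005, -0.0296, 0], 0, 0], [[0.0005, -0.0296, 0], 0, 0], [[0.0005, -0.0296, 0], 0, 0], [[0.0005, -0.0296, 0], 0, 0], [[0.0005, -0.0296, 0], 0, 0], [[0.0005, -0.0296, 0], 0, 0], [[0.0005, -0.0296, 0], 0, 0], [[0.0005, -0.0296, 0], 0, 0], [[0.0005, -0.0296, 0], 0, 0], [[0.0005, -0.0296, 0], 0, 0], [[0.0005, -0.0296, 0], 0, 0], [[0, -0.0148, 0], 0, 0], [[0, 0, 0], 0, 0], [[0, 0, 0], 0, 0], [[0, 0, 0], 0, 0]])

```text
clock: 7.25
tcp_pos: [0.6167, -0.1838, 0.2175]
eef_rot: [-0.001, -0.025, 1.0, 0.001]
ft_force: [0.4, -0.5, -1.2]
grip_width: 0.195
grasp_force: 60.0
```

Run:
```python
from h import *
plan([.587,-.2145,.218])
d=cap('wrist','w3');s=cap('side','s3');c=cap('scene','c3')
f=lambda x:cv2.resize(x[:,:,::-1],(400,300),interpolation=cv2.INTER_CUBIC)
def px(d,p):
    q=d['camera_matrix']@(rot(d).T@(np.array(p)-d['eye'])); return (q[:2]/q[2]).astype(int)
T=status.get_state()['tcp_pos']
us=px(s,T-[0,0,.03]);uc=px(c,T-[0,0,.03]);print(us,uc,px(d,[.587,-.2145,.03]))
k=lambda i,u:i[max(u[1]-60,0):max(u[1]-60,0)+120,u[0]-80:u[0]+80]
u=px(d,[.587,-.2145,.03])
cv2.imwrite('pics/crop3.png',np.vstack([np.hstack([f(k(s['image'],us)),f(k(c['image'],uc))]),np.hstack([f(d['image']),f(k(d['image'],u))])]))
```

```text
tcp [ 0.6167 -0.1838  0.2175] tilt [-0.0013  0.0013] yaw 1.6203 turn 0 shift after turn [ 0.0312 -0.0291 -0.0005]
[384 180] [187 221] [246 154]
```

View pics/crop3.png

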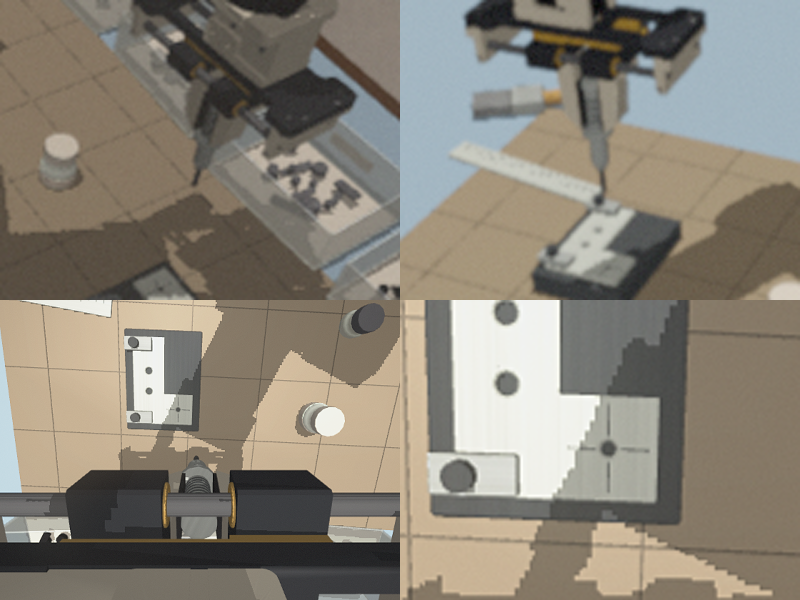

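Lower right (wrist): the dimple is at wrist pixel (249,154). The nose tip is at wrist ~(276,221), side ~(382,194) and scene ~(188,237). The punch hangs straight.

Run:
```python
from h import *
d=load('w3');s=load('s3');c=load('c3')
g=cv2.cvtColor(d['image'],cv2.COLOR_RGB2GRAY).astype(float)
w=g[149:159,244:255]; print(w.astype(int))
W=np.clip(115-w,0,None); v,u=np.indices(w.shape); print('dimple',(W*u).sum()/W.sum()+244,(W*v).sum()/W.sum()+149)
P=cloud(d);m=np.s_[140:170,235:265]; print('top z',np.median(P[m][...,2]))
du,dv=(W*u).sum()/W.sum()+244,(W*v).sum()/W.sum()+149
print('spot',plane(d,du,dv,.03),plane(d,du,dv,np.median(P[m][...,2])))
tw=(275.8,221);ts=(382,193.6);tc=(188.2,237)
for a in((d,tw,s,ts),(d,tw,c,tc),(s,ts,c,tc)): print('tip',tri(*a))
print('depth tip',[pt(d,275+i,221+j).round(4) for i,j in((0,0),(0,1),(1,1),(0,2),(1,3))])
big=cv2.resize(d['image'][205:245,255:297,::-1],None,fx=14,fy=14,interpolation=cv2.INTER_NEAREST); cv2.imwrite('pics/tip.png',big)
```

```text
[[169 170 169 166 159 151 165 172 175 174 172]
 [170 169 157 144 120 111 124 156 171 174 172]
 [169 163 138 104  85  84  89 120 159 173 174]
 [168 156 124  82  81  83  80  92 132 169 174]
 [154 154 109  79  83  85  80  82 116 163 149]
 [164 155 119  77  82  82  82  92 138 166 166]
 [170 166 144 102  78  76  79 107 159 171 174]
 [170 168 162 146 127 117 116 156 168 172 173]
 [169 170 168 167 160 157 161 168 173 171 172]
 [170 168 169 171 168 156 174 172 173 172 172]]
dimple 248.8522099447514 153.0842541436464
top z 0.028811214531468926
spot [ 0.58520462 -0.21216864  0.03      ] [ 0.58532536 -0.21225958  0.02881121]
tip (array([ 0.61977289, -0.1848479 ,  0.14300338]), np.float64(0.0029680286091498635))
tip (array([ 0.61795704, -0.18478708,  0.14649639]), np.float64(0.0018010051878950039))
tip (array([ 0.61840202, -0.18661171,  0.1461706 ]), np.float64(0.0017418196387035262))
depth tip [array([ 0.6145, -0.1846,  0.1566]), array([ 0.6144, -0.1846,  0.1591]), array([ 0.6147, -0.1839,  0.1581]), array([ 0.6092, -0.1847,  0.1786]), array([ 0.6093, -0.1841,  0.1804])]
```

View pics/tip.png

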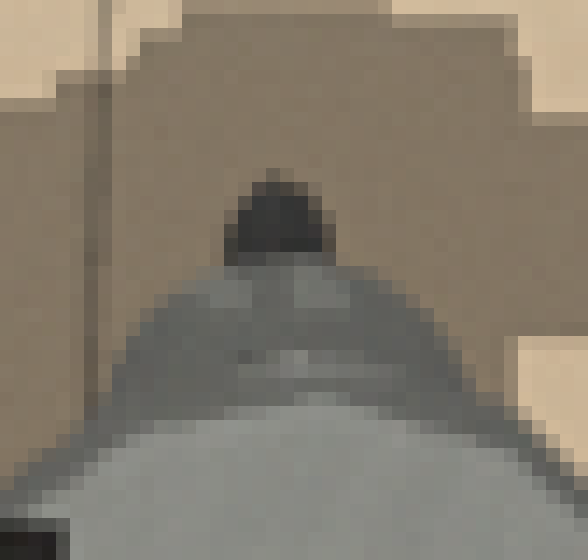

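The close crop shows the dark nose tip at wrist pixel about (275.2,218.5), with the cone behind it.

Run:
```python
from h import *
d=load('w3');s=load('s3');c=load('c3')
T=status.get_state()['tcp_pos']; print(T)
tw=(275.2,218.5)
for a in((d,tw,s,(382,193.6)),(d,tw,c,(188.2,237))): print('tip',tri(*a))
for z in(.14,.144,.148,.152): print(z,plane(d,*tw,z))
print('nose depth',[(v,pt(d,275,v).round(4)) for v in range(217,226)])
for n,(dd,(u,v)) in dict(s=(s,(382,193)),c=(c,(188,237))).items():
    print(n);print(cv2.cvtColor(dd['image'],cv2.COLOR_RGB2GRAY)[v-12:v+6,u-8:u+9])
```

```text
[ 0.61713794 -0.18335197  0.2181663 ]
tip (array([ 0.61792172, -0.18567077,  0.14490197]), np.float64(0.004027600548852584))
tip (array([ 0.61664508, -0.18543838,  0.14546531]), np.float64(0.002207437836872238))
0.14 [ 0.61764428 -0.18445054  0.14      ]
0.144 [ 0.61649384 -0.18447396  0.144     ]
0.148 [ 0.61534341 -0.18449739  0.148     ]
0.152 [ 0.61419297 -0.18452081  0.152     ]
nose depth [(217, array([ 0.6567, -0.1839, -0.0018])), (218, array([ 0.6146, -0.1847,  0.1493])), (219, array([ 0.6146, -0.1846,  0.1517])), (220, array([ 0.6145, -0.1846,  0.1545])), (221, array([ 0.6145, -0.1846,  0.1566])), (222, array([ 0.6144, -0.1846,  0.1591])), (223, array([ 0.6092, -0.1847,  0.1786])), (224, array([ 0.5502, -0.1858,  0.3744])), (225, array([ 0.6092, -0.1846,  0.1827]))]
s
[[119 120 124 119 120 120 120 108  83  76  81  84  85  88  84 101 112]
 [120 117 118 121 121 119 122  98  74  79  82  82  83  83  90 109 117]
 [118 122 121 119 122 123 118  94  76  79  83  81  86  86  96 111 116]
 [123 121 119 120 118 122 114  93  78  80  83  85  89  84  99 110 120]
 [118 121 120 119 119 122 12
[... 1547 characters left out ...]
162 157 155 151 137  89  81 122 148 153 152 148 144 146 148]
 [194 186 181 177 171 160 143  99  82 120 149 149 151 149 146 151 151]
 [191 190 194 192 188 182 167 119  86 114 146 150 149 150 152 153 152]
 [185 186 193 190 193 194 183 135  91 110 141 147 150 150 150 152 151]
 [191 196 195 188 187 187 171 131  97 116 139 143 150 151 153 153 152]
 [198 200 199 191 176 160 138 110 104 127 142 147 149 151 151 150 151]
 [200 199 195 182 149 114  94  88 102 134 147 146 146 149 151 151 151]
 [194 194 188 168 128  84  67  76 104 141 150 149 149 147 148 146 147]
 [177 181 179 163 120  75  58  69 113 154 166 163 160 156 151 147 144]
 [154 162 163 161 134  95  76  94 129 163 173 173 173 171 157 147 146]]
```

Emit:
apply_moves(increments=[[[0.009, -0.0134, 0], 0, 0], [[0.009, -0.0134, 0], 0, 0], [[0, 0, 0.016], 0, 0], [[0, 0, 0.02], 0, 0], [[0, 0, 0.02], 0, 0], [[0, 0, 0.02], 0, 0], [[0, 0, 0.015], 0, 0], [[0, 0, 0.005], 0, 0], [[0, 0, 0], 0, 0], [[0, 0, 0], 0, 0], [[0, 0, 0], 0, 0]])

```text
clock: 8.32
tcp_pos: [0.6013, -0.2124, 0.1237]
eef_rot: [0.001, -0.025, 1.0, -0.001]
ft_force: [0.3, 0.0, -2.8]
grip_width: 0.193
grasp_force: 60.0
```

Run:
```python
from h import *
plan([.5853,-.2122,.123]); print(status.get_state()['ft_force'])
d=cap('wrist','w4')
q=d['camera_matrix']@(rot(d).T@(np.array([.5853,-.2122,.03])-d['eye']));q=(q[:2]/q[2]).astype(int);print(q)
u0,v0=q[0]-50,q[1]-37; print('crop origin',u0,v0,'x8')
cv2.imwrite('pics/w4c.png',cv2.resize(d['image'][v0:v0+74,u0:u0+100,::-1],None,fx=8,fy=8,interpolation=cv2.INTER_NEAREST))
```

```text
tcp [ 0.6013 -0.2124  0.1237] tilt [ 0.0023 -0.0011] yaw 1.6206 turn 0 shift after turn [0.016  0.001  0.0007]
[ 0.30368775  0.02336227 -2.82513556]
[278 189]
crop origin 228 152 x8
```

View pics/w4c.png

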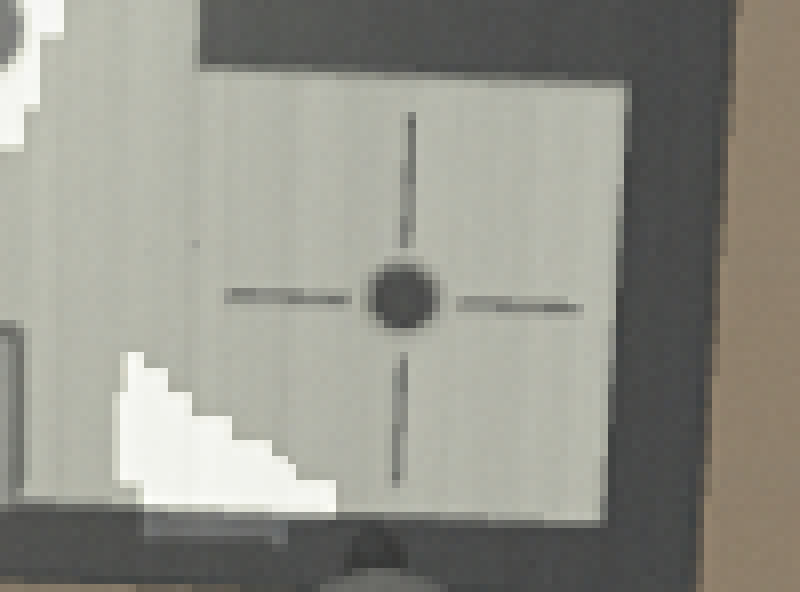

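The dimple is at wrist (278.4,189.1) and the nose tip at (275,218.5), so the spot estimate repeats exactly.

Run:
```python
from h import *
d=load('w4')
print('spot',plane(d,278.4,189.1,.03),plane(d,278.4,189.1,.0288))
for z in(.048,.050,.052,.054):print('tip',z,plane(d,275,218.5,z))
print([ (v,pt(d,275,v).round(4)) for v in range(216,224)])
P=cloud(d);g=(P[...,2]>.055)&(P[...,2]<.062)&(abs(P[...,1]+.213)<.01)&(abs(P[...,0]-.6)<.015); print(P[g].min(0),P[g].max(0),g.sum())
s=status.get_state();print(s['tcp_pos'],s['clock'])
```

```text
spot [ 0.58520624 -0.21191795  0.03      ] [ 0.58545053 -0.21190769  0.0288    ]
tip 0.048 [ 0.60200576 -0.21337498  0.048     ]
tip 0.05 [ 0.60142252 -0.21338086  0.05      ]
tip 0.052 [ 0.60083928 -0.21338674  0.052     ]
tip 0.054 [ 0.60025604 -0.21339263  0.054     ]
[(216, array([ 0.6068, -0.2134,  0.0249])), (217, array([ 0.6081, -0.2134,  0.0232])), (218, array([ 0.5994, -0.2134,  0.0557])), (219, array([ 0.5996, -0.2134,  0.0575])), (220, array([ 0.5994, -0.2134,  0.0604])), (221, array([ 0.5995, -0.2133,  0.0624])), (222, array([ 0.5996, -0.2133,  0.0643])), (223, array([ 0.5942, -0.2134,  0.0842]))]
[ 0.59910919 -0.2159443   0.05527806] [ 0.60153056 -0.21137622  0.06187525] 24
[ 0.60125974 -0.2125484   0.12376251] 8.3667
```

Emit:
apply_moves(increments=[[[0.0082, 0.0012, 0], 0, 0], [[0.0081, 0.0012, 0], 0, 0], [[0, 0, 0.006], 0, 0], [[0, 0, 0.006], 0, 0], [[0, 0, 0], 0, 0], [[0, 0, 0], 0, 0], [[0, 0, 0], 0, 0], [[0, 0, 0], 0, 0]])

```text
clock: 9.03
tcp_pos: [0.5844, -0.2109, 0.1103]
eef_rot: [0.0, -0.025, 1.0, -0.0]
ft_force: [-0.7, -0.6, -3.1]
grip_width: 0.193
grasp_force: 60.0
```

Run:
```python
from h import *
plan([.5850,-.2110,.11]); print(status.get_state()['ft_force'])
d=cap('wrist','w5')
for p in((275,218.5),(275,217.5)): print(plane(d,*p,.04),plane(d,*p,.043))
q=d['camera_matrix']@(rot(d).T@(np.array([.5853,-.2119,.03])-d['eye']));print(q[:2]/q[2])
print([ (v,pt(d,275,v).round(4)) for v in range(214,223)])
print(cv2.cvtColor(d['image'],cv2.COLOR_RGB2GRAY)[204:228,262:290])
u0,v0=225,180
cv2.imwrite('pics/w5c.png',cv2.resize(d['image'][v0:v0+74,u0:u0+100,::-1],None,fx=8,fy=8,interpolation=cv2.INTER_NEAREST))
```

```text
tcp [ 0.5844 -0.2109  0.1103] tilt [ 0.0004 -0.0001] yaw 1.6201 turn 0 shift after turn [-0.0006 -0.0002  0.0003]
[-0.65360927 -0.61436758 -3.10900535]
[ 0.58340423 -0.21177603  0.04      ] [ 0.58253559 -0.21178736  0.043     ]
[ 0.58271446 -0.21180819  0.04      ] [ 0.58185493 -0.21181909  0.043     ]
[274.8339519  217.10355707]
[(214, array([ 0.5839, -0.2119,  0.0268])), (215, array([ 0.5846, -0.2118,  0.027 ])), (216, array([ 0.585 , -0.2118,  0.0281])), (217, array([ 0.586 , -0.2118,  0.0271])), (218, array([ 0.5824, -0.2118,  0.0422])), (219, array([ 0.5822, -0.2118,  0.0453])), (220, array([ 0.5825, -0.2118,  0.0467])), (221, array([ 0.5823, -0.2117,  0.0494])), (222, array([ 0.5824, -0.2117,  0.0515]))]
[[182 183 181 179 180 175 176 177 176 176 179 182 166 104 184 182 181 181
  181 179 180 182 180 179 180 181 178 176]
 [182 181 179 179 181 177 177 177 177 178 178 179 164 103 185 182 182 184
  181 180 181 182 180 179 178 181 181 177]
 [182 182 180 180 179 176 176 175 176 177 178 180 167 113 185 182 183 182
  181 179 181 180 178 180 178 179 179 178]
 [180 180 179 180 178 176 178
[... 1728 characters left out ...]
180 180 179 178 177 176 175 178 169 104  55  59  59  57  56  50 104 190
  182 180 183 180 181 179 179 181 178 178]
 [181 180 178 179 177 176 179 179 170 106  73  81  88  88  86  84 102 156
  173 183 184 183 180 178 181 178 178 177]
 [180 179 178 179 177 177 174 153 147 106 102 105 105 104 105 103 104 111
  127 147 174 184 181 180 180 180 177 178]
 [181 181 180 181 181 176 145 113 115 106 108 110 107 107 105 106 105 102
  101 108 125 151 185 181 179 179 176 179]
 [180 180 181 177 145 123 113 104 107 107 107 107 107 108 105 107 105 103
  103  99 102 108 136 173 183 179 177 179]
 [179 181 179 159 107  99 104 106 108 107 107 106 107 107 105 105 103 103
  104 102 101 101  99 130 172 179 177 179]]
```

View pics/w5c.png

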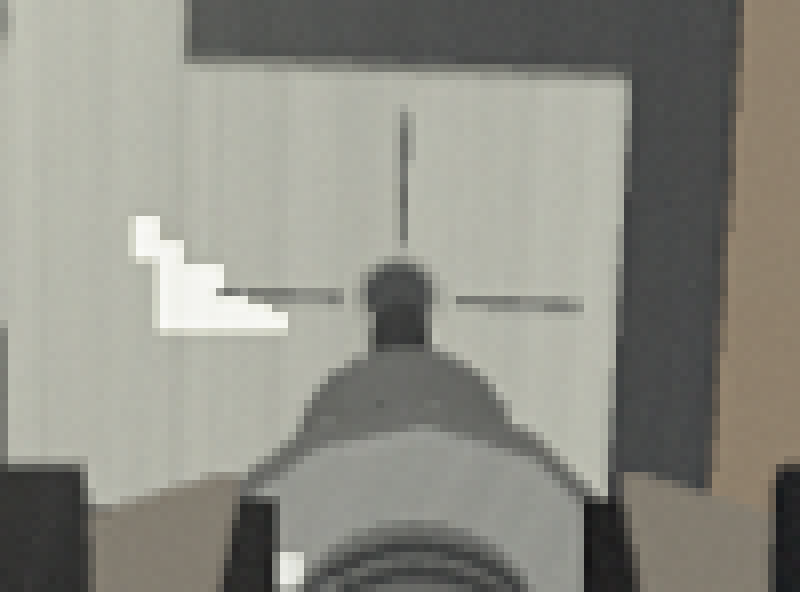

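The nose is laterally centred on the dimple (both at column ~274.7) and about 0.5 mm short in +x. The tip is ~12 mm above the face. I nudge it and descend, then go in small steps.

Emit:
apply_moves(increments=[[[-0.0004, 0, 0.003], 0, 0], [[0, 0, 0.003], 0, 0], [[0, 0, 0.003], 0, 0], [[0, 0, 0], 0, 0], [[0, 0, 0], 0, 0], [[0, 0, 0], 0, 0]])

```text
clock: 9.58
tcp_pos: [0.5845, -0.2108, 0.1012]
eef_rot: [0.0, -0.025, 1.0, 0.0]
ft_force: [0.9, 0.0, -2.6]
grip_width: 0.194
grasp_force: 60.0
```

Run:
```python
from h import *
plan([.5853,-.211,.0963])
print(status.get_state()['ft_force'])
d=cap('wrist','w6')
print([ (v,pt(d,275,v).round(4)) for v in range(212,222)])
print(cv2.cvtColor(d['image'],cv2.COLOR_RGB2GRAY)[210:232,262:290])
```

```text
tcp [ 0.5845 -0.2108  0.1012] tilt [0.     0.0001] yaw 1.6198 turn 0 shift after turn [-0.0008 -0.0002  0.0049]
[ 0.92644883  0.02087431 -2.62593525]
[(212, array([ 0.5794, -0.2119,  0.0292])), (213, array([ 0.58  , -0.2118,  0.0296])), (214, array([ 0.5811, -0.2118,  0.0281])), (215, array([ 0.5817, -0.2118,  0.0284])), (216, array([ 0.5829, -0.2117,  0.0267])), (217, array([ 0.5835, -0.2117,  0.0268])), (218, array([ 0.5826, -0.2117,  0.0325])), (219, array([ 0.582 , -0.2117,  0.0369])), (220, array([ 0.5822, -0.2117,  0.0385])), (221, array([ 0.5824, -0.2116,  0.0401]))]
[[186 184 187 183 180 179 181 183 181 181 184 179 146 136 188 186 185 187
  184 183 184 186 184 182 183 182 185 181]
 [186 185 184 183 181 181 179 180 179 181 183 179 149 142 187 186 187 186
  185 183 187 184 183 182 185 184 184 184]
 [186 183 184 184 182 180 181 180 180 182 185 175 129 140 191 188 186 188
  185 183 185 184 184 185 182 185 183 183]
 [186 185 184 184 180 181 180 180 181 183 184 176 122 140 189 188 186 187
  186 181 185 186 183 182 183 185 183 184]
 [182 167 184 184 181 181 182 181 180 184 186 183 1
[... 1355 characters left out ...]
183 182 186 179 149 126 116 108 108 111 110 109 109 108 108 106 108 107
  106 105 102 114 150 176 187 186 183 181]
 [185 184 184 160 111 103 108 110 109 109 110 109 109 109 107 106 107 105
  105 105 100 103 109 132 174 186 182 180]
 [185 184 162 116 104 105 110 110 109 108 109 109 110 106 108 107 109 105
  107 105 105 104 101 107 149 189 184 181]
 [186 177 125 102 107 106 109 110 109 110 108 109 109 109 108 109 107 107
  105 105 106 102 102 102 117 165 185 183]
 [179 146 104 105 105 107 111 108 110 109 109 102 107 114 116 110 109 108
  107 106 103 104 104 101 101 131 188 184]
 [176 107 102 105 106 107 107 109 107 107 111 107 111 111 115 110 111 110
  109 107 106 106 105 102  99 112 164 185]]
```

Run:
```python
from h import *
d=load('w6')
g=cv2.cvtColor(d['image'],cv2.COLOR_RGB2GRAY).astype(float)
for cols in(range(254,269),range(281,296)):
    c=[np.average(np.arange(217,225),weights=np.clip(178-g[217:225,u],0,None)+1e-6) for u in cols]; print(np.round(c,1))
P=cloud(d)
for v in range(219,223): print(v, P[v,271:280,0].round(4), P[v,271:280,2].round(4))
for v in(216.7,220,220.5,221): print(v,plane(d,274.8,v,.03),plane(d,274.8,v,.029))
```

```text
[220.  220.  220.2 220.2 220.2 220.2 220.1 220.1 220.1 220.2 220.2 220.4
 220.4 220.1 220.6]
[223.9 220.9 221.1 221.1 221.2 221.1 221.1 221.2 221.2 221.2 221.2 221.4
 221.4 221.4 221.4]
219 [0.5847 0.5833 0.5829 0.5826 0.582  0.5829 0.583  0.5848 0.5845] [0.028  0.0328 0.0339 0.0349 0.0369 0.0338 0.0332 0.027  0.0278]
220 [0.5857 0.5833 0.5828 0.5823 0.5822 0.5825 0.5827 0.5835 0.5852] [0.0271 0.035  0.0368 0.0384 0.0385 0.0373 0.0366 0.0338 0.028 ]
221 [0.5846 0.5837 0.5829 0.5824 0.5824 0.5827 0.5829 0.5833 0.5855] [0.0332 0.0359 0.0386 0.0402 0.0401 0.0389 0.0381 0.0367 0.0292]
222 [0.5847 0.5834 0.5829 0.5825 0.5824 0.5824 0.5828 0.5833 0.5864] [0.035  0.0392 0.0407 0.042  0.0424 0.0421 0.0407 0.039  0.0287]
216.7 [ 0.58241589 -0.21185923  0.03      ] [ 0.58269951 -0.2118561   0.029     ]
220 [ 0.58470177 -0.21175327  0.03      ] [ 0.5849954  -0.21174967  0.029     ]
220.5 [ 0.58504907 -0.21173717  0.03      ] [ 0.58534423 -0.2117335   0.029     ]
221 [ 0.58539662 -0.21172106  0.03      ] [ 0.5856933  -0.21171732  0.029     ]
```

Emit:
apply_moves(increments=[[[-0.0004, 0, 0.001], 0, 0], [[0, 0, 0.001], 0, 0], [[0, 0, 0.0005], 0, 0], [[0, 0, 0], 0, 0]])

```text
clock: 9.97
tcp_pos: [0.5852, -0.2109, 0.0992]
eef_rot: [0.0, -0.025, 1.0, -0.0]
ft_force: [-0.5, 1.0, 0.5]
grip_width: 0.196
grasp_force: 60.0
```

Emit:
apply_moves(increments=[[[0, 0, 0.001], 0, 0], [[0, 0, 0], 0, 0]])

```text
clock: 10.13
tcp_pos: [0.5852, -0.2109, 0.0983]
eef_rot: [0.001, -0.025, 1.0, -0.0]
ft_force: [-0.8, 0.0, 3.2]
grip_width: 0.196
grasp_force: 60.0
```

Emit:
apply_moves(increments=[[[0, 0, 0.0005], 0, 0], [[0, 0, 0], 0, 0]])

```text
clock: 10.3
tcp_pos: [0.5853, -0.2109, 0.0979]
eef_rot: [0.001, -0.025, 1.0, -0.0]
ft_force: [-0.3, 0.8, 4.7]
grip_width: 0.197
grasp_force: 60.0
```

Emit:
apply_moves(increments=[[[0, 0, -0.0007], 0, 0], [[0, 0.0008, 0], 0, 0], [[0, 0.0007, 0], 0, 0], [[0, 0, 0], 0, 0], [[0, 0, 0], 0, 0]])

```text
clock: 10.72
tcp_pos: [0.5849, -0.2096, 0.0981]
eef_rot: [0.0, -0.025, 1.0, -0.0]
ft_force: [1.0, -1.7, 4.1]
grip_width: 0.198
grasp_force: 60.0
```

Run:
```python
from h import *
for k in range(4):
    s=status.get_state();print(s['tcp_pos'].round(4),s['ft_force'].round(2),s['wrist_torque'].round(3)); optics.capture('side')
```

```text
[ 0.5849 -0.2096  0.0981] [ 0.98 -1.71  4.15] [-0.38  -0.041 -0.005]
[ 0.5849 -0.2095  0.0981] [ 0.61 -2.08  5.02] [-0.377 -0.013 -0.01 ]
[ 0.5849 -0.2095  0.098 ] [ 0.56 -1.89  3.79] [-0.446 -0.035 -0.029]
[ 0.5849 -0.2095  0.098 ] [ 0.83 -2.22  4.2 ] [-0.401 -0.021  0.039]
```

Emit:
apply_moves(increments=[[[0, -0.001, 0], 0, 0], [[0, -0.001, 0], 0, 0], [[0, -0.001, 0], 0, 0], [[0, 0, 0], 0, 0], [[0, 0, 0], 0, 0]])

```text
clock: 11.33
tcp_pos: [0.5848, -0.2119, 0.0978]
eef_rot: [-0.0, -0.025, 1.0, 0.0]
ft_force: [0.1, 1.1, 5.2]
grip_width: 0.197
grasp_force: 60.0
```

Run:
```python
from h import *
for k in range(4):
    s=status.get_state();print(s['tcp_pos'].round(4),s['ft_force'].round(2),s['wrist_torque'].round(3)); optics.capture('side')
```

```text
[ 0.5848 -0.2119  0.0978] [0.15 1.09 5.21] [ 0.223  0.001 -0.004]
[ 0.5848 -0.2119  0.0978] [-0.8   1.03  4.11] [ 0.21  -0.046 -0.   ]
[ 0.5848 -0.2119  0.0978] [-0.07  0.46  5.48] [0.227 0.01  0.024]
[ 0.5849 -0.212   0.0979] [-0.42  0.48  5.01] [0.249 0.002 0.026]
```

Emit:
apply_moves(increments=[[[0, -0.0008, 0], 0, 0], [[0, 0, 0], 0, 0], [[0, 0, 0], 0, 0]])

```text
clock: 11.78
tcp_pos: [0.5849, -0.2129, 0.0978]
eef_rot: [-0.0, -0.025, 1.0, 0.0]
ft_force: [-0.4, 1.8, 5.7]
grip_width: 0.195
grasp_force: 60.0
```

Run:
```python
from h import *
s=status.get_state();print(s['tcp_pos'].round(4),s['ft_force'].round(2),s['wrist_torque'].round(3)); 
d=cap('wrist','w7')
print(cv2.cvtColor(d['image'],cv2.COLOR_RGB2GRAY)[212:228,264:288])
```

```text
[ 0.5849 -0.2129  0.0978] [-0.36  1.83  5.68] [ 0.436  0.018 -0.013]
[[186 187 185 186 184 181 180 180 181 181 183 186 181 144 121 190 188 185
  187 187 184 183 186 184]
 [185 187 184 184 184 182 181 182 181 179 182 186 179 147 136 190 186 187
  187 186 184 184 185 185]
 [186 185 184 184 184 182 182 181 182 180 183 185 178 151 156 189 187 186
  187 186 184 186 185 184]
 [187 187 184 186 184 180 180 182 182 182 183 185 184 179 182 189 189 186
  187 186 183 186 186 184]
 [186 187 184 184 182 180 180 182 179 184 183 173 168 169 169 173 185 188
  189 187 184 186 187 184]
 [186 185 184 185 183 180 180 181 181 175 163 141 125 115 115 137 169 180
  187 186 184 185 185 184]
 [186 185 183 184 184 182 180 181 175 154 122  91  80  72  78  92 125 166
  182 187 184 188 184 183]
 [186 186 187 186 185 183 182 179 160 130  83  62  59  62  63  71  94 139
  169 179 184 186 186 184]
 [191 190 190 186 189 185 184 180 154 111  64  61  62  62  60  62  75 106
  153 177 186 188 188 185]
 [110 112 109 112 124 131 164 177 152  96  55  61  63  62  59  59  63  94
  150 178 180 161 167 162]
 [168 168 166 167 164 148 176 178 156  96  55  59  61  59  59  59  60  97
  158 174 178 126 111 109]
 [188 187 187 187 184 177 185 181 158 102  77  80  82  92  84  73  72 117
  174 176 185 174 170 170]
 [185 186 183 186 185 184 180 155 142 108 103 106 107 107 107 102 102 114
  147 173 190 190 188 187]
 [186 183 185 184 184 167 151 117 117 109 110 109 109 110 109 110 108 106
  112 127 150 178 188 186]
 [185 186 186 183 150 119 115 108 110 108 111 107 109 110 111 105 109 106
  105 103 111 129 166 188]
 [188 186 183 150 111 103 107 107 109 109 110 108 110 109 109 110 108 106
  107 107 104 103 123 165]]
```

The wrist torque grows linearly with sideways shift, centred on y = -0.2110, so the tip is held in the dimple. I recentre and press in small steps.

Emit:
apply_moves(increments=[[[0, 0.001, 0], 0, 0], [[0, 0.0009, 0], 0, 0], [[0, 0, 0], 0, 0], [[0, 0, 0], 0, 0]])

```text
clock: 12.17
tcp_pos: [0.5849, -0.2113, 0.0979]
eef_rot: [0.0, -0.025, 1.0, -0.0]
ft_force: [0.7, -0.0, 5.1]
grip_width: 0.196
grasp_force: 60.0
```

Run:
```python
from h import *
for k in range(3):
    s=status.get_state();print(s['tcp_pos'].round(4),s['ft_force'].round(2),s['wrist_torque'].round(3)); optics.capture('side')
```

```text
[ 0.5849 -0.2113  0.0979] [ 0.66 -0.05  5.1 ] [0.113 0.029 0.063]
[ 0.5849 -0.2113  0.0979] [-0.46  0.6   4.73] [0.051 0.056 0.039]
[ 0.5849 -0.2113  0.0979] [-0.2   0.36  3.9 ] [ 0.119  0.004 -0.01 ]
```

Emit:
apply_moves(increments=[[[0, 0, 0.0003], 0, 0], [[0, 0, 0], 0, 0]])

```text
clock: 12.48
tcp_pos: [0.5849, -0.2113, 0.0977]
eef_rot: [0.0, -0.025, 1.0, -0.0]
ft_force: [-0.5, 1.0, 5.6]
grip_width: 0.193
grasp_force: 60.0
```

Emit:
apply_moves(increments=[[[0, 0, 0.0003], 0, 0], [[0, 0, 0], 0, 0]])

```text
clock: 12.65
tcp_pos: [0.585, -0.2113, 0.0975]
eef_rot: [0.0, -0.025, 1.0, -0.0]
ft_force: [0.3, -0.4, 6.0]
grip_width: 0.196
grasp_force: 60.0
```

Emit:
apply_moves(increments=[[[0, 0, 0.0003], 0, 0], [[0, 0, 0], 0, 0]])

```text
clock: 12.82
tcp_pos: [0.5851, -0.2113, 0.0974]
eef_rot: [0.0, -0.025, 1.0, -0.0]
ft_force: [0.7, -0.5, 6.6]
grip_width: 0.194
grasp_force: 60.0
```

Emit:
apply_moves(increments=[[[0, 0, 0.0003], 0, 0], [[0, 0, 0], 0, 0]])

```text
clock: 12.98
tcp_pos: [0.5851, -0.2113, 0.0971]
eef_rot: [0.0, -0.025, 1.0, -0.0]
ft_force: [-0.3, 0.3, 7.1]
grip_width: 0.196
grasp_force: 60.0
```

Emit:
apply_moves(increments=[[[0, 0, 0.0003], 0, 0], [[0, 0, 0], 0, 0]])

```text
clock: 13.15
tcp_pos: [0.5852, -0.2114, 0.097]
eef_rot: [0.001, -0.025, 1.0, -0.0]
ft_force: [-0.1, 0.1, 7.9]
grip_width: 0.194
grasp_force: 60.0
```

Emit:
apply_moves(increments=[[[0, 0, 0.0003], 0, 0], [[0, 0, 0], 0, 0]])

```text
clock: 13.32
tcp_pos: [0.5853, -0.2114, 0.0968]
eef_rot: [0.001, -0.025, 1.0, -0.0]
ft_force: [-0.1, 0.4, 8.2]
grip_width: 0.193
grasp_force: 60.0
```

Emit:
apply_moves(increments=[[[0, 0, 0.0003], 0, 0], [[0, 0, 0], 0, 0]])

```text
clock: 13.48
tcp_pos: [0.5854, -0.2114, 0.0966]
eef_rot: [0.001, -0.025, 1.0, -0.0]
ft_force: [-0.5, 1.3, 8.4]
grip_width: 0.191
grasp_force: 60.0
```

Emit:
apply_moves(increments=[[[0, 0, 0.0002], 0, 0], [[0, 0, 0], 0, 0]])

```text
clock: 13.65
tcp_pos: [0.5854, -0.2114, 0.0965]
eef_rot: [0.001, -0.025, 1.0, -0.0]
ft_force: [-0.3, 2.3, 9.8]
grip_width: 0.194
grasp_force: 60.0
```

Emit:
apply_moves(increments=[[[0, 0, 0.0002], 0, 0], [[0, 0, 0], 0, 0]])

```text
clock: 13.82
tcp_pos: [0.5855, -0.2114, 0.0964]
eef_rot: [0.001, -0.025, 1.0, -0.0]
ft_force: [-0.7, -0.2, 9.4]
grip_width: 0.197
grasp_force: 60.0
```

Emit:
apply_moves(increments=[[[0, 0, 0.0002], 0, 0], [[0, 0, 0], 0, 0]])

```text
clock: 13.98
tcp_pos: [0.5855, -0.2114, 0.0961]
eef_rot: [0.001, -0.025, 1.0, -0.0]
ft_force: [-0.4, -0.3, 5.2]
grip_width: 0.195
grasp_force: 60.0
```

The force dropped from 9.4 to 5.2 N at once, so the punch has fired. Stop and lift straight off.

Emit:
apply_moves(increments=[[[0, 0, -0.004], 0, 0], [[0, 0, -0.008], 0, 0], [[0, 0, -0.016], 0, 0], [[0, 0, -0.016], 0, 0], [[0, 0, -0.016], 0, 0], [[0, 0, -0.016], 0, 0], [[0, 0, -0.016], 0, 0], [[0, 0, -0.016], 0, 0], [[0, 0, -0.015], 0, 0], [[0, 0, 0], 0, 0], [[0, 0, 0], 0, 0]])

```text
clock: 14.9
tcp_pos: [0.5847, -0.2111, 0.218]
eef_rot: [-0.0, -0.025, 1.0, 0.0]
ft_force: [0.8, -0.2, -4.1]
grip_width: 0.191
grasp_force: 60.0
```

Run:
```python
from h import *
plan([.6037,.2294,.2185],1.62)
d=cap('wrist','w8')
for n in('w3','w8'):
    d=load(n); print(n);print([ (v,pt(d,275,v).round(4)) for v in (218,219,220,221,222)])
    P=cloud(d);T=P[228:250,255:296];
    g=cv2.cvtColor(d['image'],cv2.COLOR_RGB2GRAY); print(g[216:226,268:284])
```

```text
tcp [ 0.5847 -0.2111  0.218 ] tilt [-0.0001  0.0001] yaw 1.62 turn 0.0 shift after turn [-4.06e-02  4.39e-01 -4.00e-04]
w3
[(218, array([ 0.6146, -0.1847,  0.1493])), (219, array([ 0.6146, -0.1846,  0.1517])), (220, array([ 0.6145, -0.1846,  0.1545])), (221, array([ 0.6145, -0.1846,  0.1566])), (222, array([ 0.6144, -0.1846,  0.1591]))]
[[120 119 119 118 120 121 121 121 120 117 121 119 119 118 119 118]
 [120 119 120 122 120 117  97 112 121 122 121 118 119 118 119 119]
 [119 119 119 122 116  75  64  69  85 112 122 121 120 119 121 119]
 [119 120 120 117  81  56  58  53  53  84 123 120 119 118 121 118]
 [118 119 119 101  53  55  57  54  52  64 103 121 118 118 120 118]
 [119 119 115  73  52  55  54  54  52  55  81 123 120 120 120 119]
 [120 121 114  61  51  52  53  48  47  49  74 123 121 119 119 119]
 [119 122 112  64  70  70  81  83  92  87  84 119 121 121 120 118]
 [118 116 114 103  93  96  96 100 112 112 103 100 102 107 116 119]
 [114 113 113 113 109  99  98 102 116 112 112 105  94  96 102 113]]
w8
[(218, array([ 0.5829, -0.212 ,  0.1491])), (219, array([ 0.5824, -0.212 ,  0.1531])), (220, array([ 0.5825, -0.212 ,  0.155 ])), (221, array([ 0.5825, -0.212 ,  0.1574])), (222, array([ 0.5824, -0.2119,  0.1601]))]
[[116 116 116 117 117 119 119 119 120 117 118 115 118 115 115 117]
 [115 117 116 118 118 115  92  95 109 118 117 116 116 116 116 116]
 [116 116 117 117 110  81  60  62  73 100 120 118 117 116 114 115]
 [117 117 118 114  89  59  57  58  51  70 100 115 114 117 117 115]
 [103 106 105  93  58  52  56  53  51  53  76 119 118 115 117 117]
 [ 96  96  92  78  50  51  56  53  51  51  61  90  94  92  94  92]
 [110 112 109  88  48  52  53  53  51  48  58  93 105 101 101  97]
 [117 116 115  93  65  72  80  81  93  88  87  96 113 115 113 115]
 [114 111 110 101  88  90  94  93 110 105 104  93  97 106 111 117]
 [111 107 108 106 103  95  94  98 110 110 106  99  90  94  97 102]]
```

Emit:
apply_moves(increments=[[[-0.0025, 0.0274, 0], 0, 0], [[-0.0025, 0.0274, 0], 0, 0], [[-0.0025, 0.0274, 0], 0, 0], [[-0.0025, 0.0274, 0], 0, 0], [[-0.0025, 0.0274, 0], 0, 0], [[-0.0025, 0.0274, 0], 0, 0], [[-0.0025, 0.0274, 0], 0, 0], [[-0.0025, 0.0274, 0], 0, 0], [[-0.0025, 0.0274, 0], 0, 0], [[-0.0025, 0.0274, 0], 0, 0], [[-0.0025, 0.0274, 0], 0, 0], [[-0.0025, 0.0274, 0], 0, 0], [[-0.0025, 0.0274, 0], 0, 0], [[-0.0025, 0.0274, 0], 0, 0], [[-0.0025, 0.0274, 0], 0, 0], [[-0.0025, 0.0274, 0], 0, 0], [[0, 0, 0], 0, 0], [[0, 0, 0], 0, 0]])

```text
clock: 16.45
tcp_pos: [0.6022, 0.2299, 0.216]
eef_rot: [-0.002, -0.026, 1.0, -0.0]
ft_force: [0.2, -0.8, -2.5]
grip_width: 0.197
grasp_force: 60.0
```

Run:
```python
from h import *
plan([.6038,.2298,.0885]); print(status.get_state()['ft_force'])
```

```text
tcp [0.6022 0.2299 0.216 ] tilt [-0.0035 -0.001 ] yaw 1.6227 turn 0 shift after turn [-2.100e-03 -1.000e-04  1.275e-01]
[ 0.17640645 -0.84086351 -2.46273452]
```

Emit:
apply_moves(increments=[[[0, 0, 0], 0, 0], [[0, 0, 0.015], 0, 0], [[0, 0, 0.015], 0, 0], [[0, 0, 0.015], 0, 0], [[0, 0, 0], 0, 0], [[0, 0, 0], 0, 0]])

```text
clock: 16.95
tcp_pos: [0.6028, 0.2273, 0.1723]
eef_rot: [-0.001, -0.024, 1.0, -0.0]
ft_force: [0.9, 0.5, -2.0]
grip_width: 0.195
grasp_force: 60.0
```

Run:
```python
from h import *
plan([.6038,.2297,.0885])
d=cap('wrist','w9');P=cloud(d)
m=(abs(P[...,2]-.079)<.004); r=cv2.minAreaRect((P[m][:,:2]*1000).astype(np.float32));print(r)
# hole: depth well below top
m=(P[...,2]<.07)&(np.hypot(P[...,0]-.6038,P[...,1]-.2297)<.014)&(P[...,2]>-.01); print(m.sum(),P[m].mean(0))
print('nose',[pt(d,275,v).round(4) for v in(218,219,220,221)])
# dark ellipse
u,v,w,h=245,185,60,40
cv2.imwrite('pics/w9c.png',cv2.resize(d['image'][v:v+60,u-10:u+70,::-1],None,fx=8,fy=8,interpolation=cv2.INTER_NEAREST))
```

```text
tcp [0.6028 0.2273 0.1723] tilt [-0.0025 -0.0008] yaw 1.6185 turn 0 shift after turn [-0.0013  0.0024  0.0838]
((555.5701904296875, 227.19175720214844), (143.5284423828125, 60.25292205810547), 2.9206314086914062)
490 [0.61225068 0.23039776 0.03876991]
nose [array([0.6007, 0.2263, 0.104 ]), array([0.6005, 0.2264, 0.1071]), array([0.6006, 0.2264, 0.1092]), array([0.6006, 0.2264, 0.1114])]
```

View pics/w9c.png

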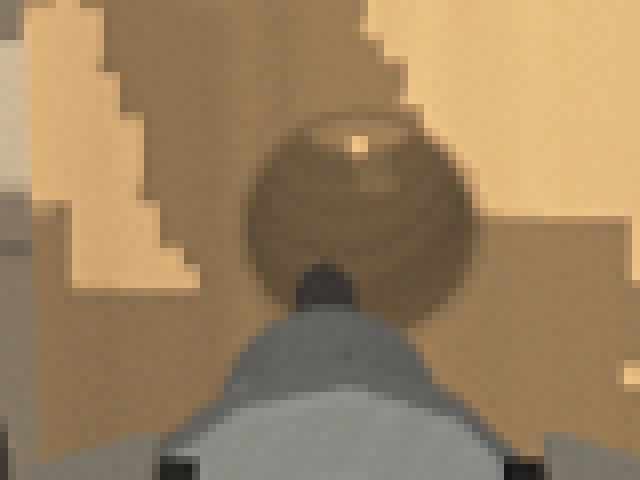

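The hole mouth is centred at wrist ~(280.1,213) and the nose at column 275.5. A few millimetres of correction are needed.

Run:
```python
from h import *
d=load('w9'); h=plane(d,280.1,213,.0795); w=plane(d,294.4,213,.0795)-plane(d,265.9,213,.0795)
n=np.array([.6006+.0025,.2264,.0795]); print(h,n,'hole dia',np.linalg.norm(w),h-n)
print('tool target'); plan(status.get_state()['tcp_pos']+h-n)
```

```text
[0.60375094 0.22994419 0.0795    ] [0.6031 0.2264 0.0795] hole dia 0.020722244986838608 [6.50937246e-04 3.54418672e-03 1.38777878e-17]
tool target
tcp [0.6035 0.2277 0.1735] tilt [-0.0002 -0.0001] yaw 1.6187 turn 0 shift after turn [-0.0008  0.0035 -0.    ]
```

Emit:
apply_moves(increments=[[[-0.0006, 0.003, 0], 0, 0], [[0, 0, 0], 0, 0], [[0, 0, 0.012], 0, 0], [[0, 0, 0.012], 0, 0], [[0, 0, 0.01], 0, 0], [[0, 0, 0], 0, 0], [[0, 0, 0], 0, 0]])

```text
clock: 17.58
tcp_pos: [0.6036, 0.2317, 0.1391]
eef_rot: [-0.0, -0.025, 1.0, -0.0]
ft_force: [-0.9, 1.1, -2.4]
grip_width: 0.195
grasp_force: 60.0
```

Emit:
apply_moves(increments=[[[0, 0, 0.01], 0, 0], [[0, 0, 0.01], 0, 0], [[0, 0, 0], 0, 0], [[0, 0, 0], 0, 0]])

```text
clock: 17.92
tcp_pos: [0.6031, 0.2316, 0.1182]
eef_rot: [-0.001, -0.025, 1.0, -0.0]
ft_force: [0.4, -0.1, -2.6]
grip_width: 0.192
grasp_force: 60.0
```

Emit:
apply_moves(increments=[[[-0.0005, -0.001, 0.008], 0, 0], [[0, 0, 0.008], 0, 0], [[0, 0, 0.006], 0, 0], [[0, 0, 0], 0, 0], [[0, 0, 0], 0, 0]])

```text
clock: 18.33
tcp_pos: [0.6039, 0.2306, 0.0965]
eef_rot: [-0.001, -0.025, 1.0, -0.0]
ft_force: [0.6, 0.4, -1.7]
grip_width: 0.195
grasp_force: 60.0
```

Emit:
apply_moves(increments=[[[0, 0, 0.003], 0, 0], [[0, 0, 0.002], 0, 0], [[0, 0, 0], 0, 0], [[0, 0, 0], 0, 0]])

```text
clock: 18.67
tcp_pos: [0.6042, 0.2307, 0.0922]
eef_rot: [-0.0, -0.025, 1.0, 0.0]
ft_force: [-0.2, -0.0, -2.8]
grip_width: 0.194
grasp_force: 60.0
```

Emit:
apply_moves(increments=[[[0, 0, 0.001], 0, 0], [[0, 0, 0.001], 0, 0], [[0, 0, 0.001], 0, 0], [[0, 0, 0], 0, 0], [[0, 0, 0], 0, 0]])

```text
clock: 19.08
tcp_pos: [0.6042, 0.2307, 0.0892]
eef_rot: [-0.0, -0.025, 1.0, 0.0]
ft_force: [-0.7, 0.4, -3.0]
grip_width: 0.194
grasp_force: 60.0
```

Emit:
apply_moves(increments=[[[0, 0, 0.0005], 0, 0], [[0, 0, 0], 0, 0]])

```text
clock: 19.25
tcp_pos: [0.6042, 0.2307, 0.0887]
eef_rot: [0.0, -0.025, 1.0, 0.0]
ft_force: [0.5, 0.6, -2.6]
grip_width: 0.195
grasp_force: 60.0
```

Emit:
apply_moves(increments=[[[0, 0, 0.0005], 0, 0], [[0, 0, 0], 0, 0], [[0, 0, 0], 0, 0]])

```text
clock: 19.5
tcp_pos: [0.6043, 0.2307, 0.0883]
eef_rot: [0.0, -0.025, 1.0, 0.0]
ft_force: [0.3, 0.7, -2.3]
grip_width: 0.195
grasp_force: 60.0
```

Emit:
apply_moves(increments=[[[0, 0, 0.0004], 0, 0], [[0, 0, 0], 0, 0], [[0, 0, 0], 0, 0]])

```text
clock: 19.75
tcp_pos: [0.6044, 0.2308, 0.0882]
eef_rot: [0.0, -0.025, 1.0, 0.0]
ft_force: [-0.6, 0.3, 0.7]
grip_width: 0.194
grasp_force: 60.0
```

Emit:
apply_moves(increments=[[[0, 0, 0], 0, 0.3], [[0, 0, 0], 0, 0.4], [[0, 0, 0], 0, 0.6], [[0, 0, 0], 0, 0.8], [[0, 0, 0], 0, 0.8], [[0, 0, 0], 0, 0.8], [[0, 0, 0], 0, 0.8], [[0, 0, 0], 0, 0.8], [[0, 0, 0], 0, 0.8], [[0, 0, 0], 0, 0.8], [[0, 0, 0], 0, 0.8], [[0, 0, 0], 0, 0.8]])

```text
clock: 20.75
tcp_pos: [0.6043, 0.2307, 0.0879]
eef_rot: [0.0, -0.025, 1.0, 0.0]
ft_force: [0.7, -0.4, -0.2]
grip_width: 0.805
grasp_force: 0.0
```

The collar seated (force rose by 3 N) and the punch is released. I lift clear and check.

Emit:
apply_moves(increments=[[[0, 0, -0.008], 0, 0.8], [[0, 0, -0.016], 0, 0.8], [[0, 0, -0.02], 0, 0.8], [[0, 0, -0.02], 0, 0.8], [[0, 0, -0.02], 0, 0.8], [[0, 0, -0.02], 0, 0.8], [[0, 0, -0.02], 0, 0.8], [[0.025, 0, 0], 0, 0.8], [[0, 0, 0], 0, 0.8], [[0, 0, 0], 0, 0.8]])

```text
clock: 21.58
tcp_pos: [0.5787, 0.2296, 0.2129]
eef_rot: [0.0, -0.025, 1.0, 0.0]
ft_force: [0.8, 0.7, 0.2]
grip_width: 0.801
grasp_force: 0.0
```

Run:
```python
from h import *
d=cap('wrist','w10');P=cloud(d)
m=(P[...,2]>.128)&(P[...,2]<.14)&(np.hypot(P[...,0]-.604,P[...,1]-.23)<.03)
print('cap',m.sum(),P[m].mean(0),P[m].min(0),P[m].max(0))
m=(P[...,2]>.081)&(P[...,2]<.09)&(np.hypot(P[...,0]-.604,P[...,1]-.23)<.03)
print('collar',m.sum(),P[m].mean(0),P[m].min(0),P[m].max(0)); print(status.get_state()['clock'])
s=cap('side','s10');c=cap('scene','c10'); 
for a,b in(('side0',s),('scene0',c)):
    q=cv2.absdiff(load(a)['image'],b['image']).max(2); print(a,(q>40).sum())
f=lambda x:cv2.resize(x,(400,300),interpolation=cv2.INTER_CUBIC)[:,:,::-1]
cv2.imwrite('pics/final.png',np.hstack([f(d['image'][160:280,200:360]),f(s['image'][90:165,240:340])]))
```

```text
cap 571 [0.60332499 0.23118257 0.13221082] [0.59439813 0.22132311 0.12805126] [0.61359018 0.24075379 0.13482269]
collar 420 [0.59948914 0.2311221  0.08470617] [0.58946875 0.21748213 0.08101926] [0.61408933 0.25872812 0.08974598]
21.6333
side0 20837
scene0 27477
```

View pics/final.png

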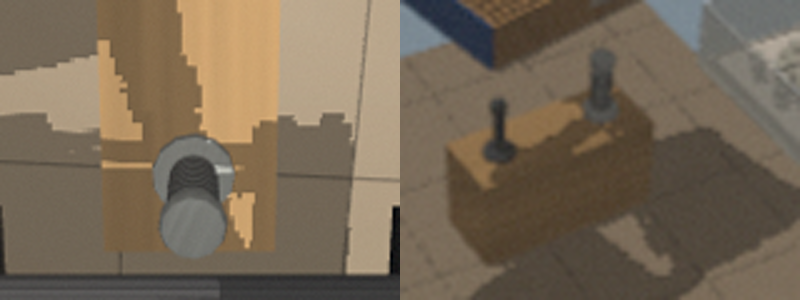

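The punch stands upright with its collar on the wood and its cap height the same as at the start (0.132). Handing in.

```bash
python3 -c "
from station import workorder; print(workorder.job_done())"
```

```text
the job is handed in; nothing more can be done
None
```

The punch fired once, with its tip in the dimple as far as camera alignment and a sideways-force test could show. It now stands back in its rack hole, collar on the wood, and the job was handed in at about 22 s of the 54 s limit, verdict not shown.

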